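# Switch on the guarded UV inspection lamp

## Robot

A 6-joint arm with a two-finger parallel gripper is mounted at the origin on the work surface. World frame = base frame: x ahead of the robot, y to its left, z up, the work surface at z = 0. Lengths are in m, angles in degrees, forces in N, time in s.
With the tool pointing down it reaches from about 0.375 to 0.9 m from the base axis. Payload 3.1 kg.
Tool frame: the origin (TCP) lies at the very end of the fingers, on their centre line; the grasp point (between the pads) lies 19 mm behind it; z points along the fingers, y is the line along which they close (so a half turn about z gives the same grasp; the last joint's range is limited). The gripper opens to 87 mm and grips with 3 to 60 N. Pads are 19 mm wide; open, the fingers measure 117 mm over their backs; the gripper's body (75 mm by 190 mm) begins 51 mm behind the grasp point.
Start: joints at [64.085, 30.224, 82.088, -0, 67.689, -10.227], TCP at [0.169, 0.602, 0.223] pointing down, gripper open.
Joint ranges: [-176.69, 176.69], [-43.24, 126.21], [12.49, 139.97], [-82, 262], [0, 151.66], [-163.58, 163.58]. Speed limits (degrees/s): [159.86, 159.86, 180, 180, 180, 180].

## Interface

Orientations are given as a 3x3 rotation matrix whose columns are the frame's x, y, z axes.
In Python, from rig import bot gives the robot as it stands.
- The arm moves only by the tool move_arm, never from a script. Its argument "increments" is a list of rows, each an object with "xyz": the shift along the tool's x, y, z in mm, a list of three; "roll": the turn about the tool's z in rad; "grip": the opening in per cent of the stroke, from 0 (shut) to 100 (fully open). A call has 1 to 5 rows; each row shifts and turns the commanded pose from where the row before left it, along the tool's axes as they then stand; what a row does not reach is not made up. A row lasts 1/12 s, in which the tool goes at most 41.7 mm and 7.16 degrees, less where a joint would pass 70% of its speed; a pose out of reach is approached as far as the arm can. A call is refused whole if a number of a shift passes 41.7 or a number of a turn 0.125, either way. A call with a gripper value outside its range is refused whole. The fingers move at their own pace and stop on an object; the grip force is fixed at half the most. Time passes only in rows, so rows that do not move let the fingers close. It gives the time, the measured TCP pose, the force, the opening and the grip force at its end, in the units of the state.
- bot.read_state(): the state, without advancing time (a new reading comes with each control period).
- bot.capture(name): name is "scene" or "top" or "wrist"; returns (picture, depth): 384x512x3 uint8, red, green, blue; 384x512 float32, m along the optical axis (not along the pixel's ray), 0 where there is no reading.
- bot.camera_model(name): a dict with "intrinsics" (3x3 intrinsics, pixels), "rvec" (rotation vector, rad) and "tvec" (3), from world to camera coordinates, as OpenCV has them; the wrist camera has in their place "tool_from_camera" (4x4, takes a point from camera to tool coordinates, whose origin is the TCP and whose axes are the flange's). Camera axes: x right, y down, z forward; pixel columns grow to the right and rows downward; lengths in m; the calibration is good to about 2 mm. The wrist camera is an equidistant fisheye: a pixel r from the principal point sees the ray r / f radians off the axis. A picture is of the moment at which its call begins: read the wrist's pose just before it. camera_model takes no time and is no camera call.
- bot.hand_in(): hands the job in; it is judged then, once.
Trained networks look in the newest picture that a camera, given by its name, has taken for a name from the list of things; names that differ only in an ending like _2 or _b are one class to them, and where a whole thing is asked for, a point or a joint stands for the part that bears it (a point fixed in the world has none). Each returns a list of dicts, best first, with "conf" (0 to 1); they miss things now and then, are a little off and sometimes report something else, mostly with a low value. They report only what shows in the picture. A call takes as long as a camera call.
- bot.spot_in(label, camera): "at" ([x, y, z] in m, in the coordinates of the camera as it stood for that picture, good to about 4 mm: the middle of the surface that is visible of it).
- bot.trace(label, camera): "mask" (384x512 bool, what is visible of it).
The state is a dict: "time_s": time; "joint_positions": joint angles; "qvel": joint speeds; "tau": joint torques, N m; "position": TCP position; "tcp_rot": TCP orientation; "force": force on the tool from outside, world axes, zero at the start; "moment": the same for the moment, N m; "opening": opening from 0.0 (shut) to 1.0 (fully open); "grasp_force": force on a finger pad.
Only numpy, scipy, OpenCV 4.12 (cv2) and the standard library are available. Lean on these libraries where they do the work, as an engineer would, in place of code of your own. Each camera call takes 0.05 s, during which the arm holds its last target. There are 200 camera calls.

## Task

Switch on the fingerprint inspection lamp with a fingertip: swing the hinged guard on the grey lamp controller fully back, push the toggle beneath it all the way over, away from the guard's front and towards its hinge, then tip the guard forward so that it drops shut by its own weight over the switched toggle. Do not grip anything, push gently, do not press the falling guard down, and leave the pot, jar, lid, tile and brush where they are.

Things in the scene. Friction and masses are not known exactly. Their poses are not given: they have to be found in the camera images.
- console: grey lamp controller fixed to the table, 200 (x) x 220 (y) x 60 mm high; origin under its centre, z up, flat deck 60 mm above the origin. Its x axis runs from the guard's front to the guard's hinge (away from the robot, turned up to 0.4 rad). On the deck: the guarded toggle, hinge lugs 18 mm high, a fixed black knob (34 mm wide, 18 mm high, at x +55, y +60) and the loose pot.
- guard_hinge (a point): middle of the guard's hinge axis, at x +30, y -40, z +74 mm in the console frame (14 mm above the deck); fixed, axes as the console's. The hinge axis is along y. Shut, the guard reaches from here 59 mm to -x, is 52 mm wide, open below and at the back, its roof rising from 18 mm above the axis at the back to 40 mm at the front. Fully back, its top is 72 mm above the deck.
- guard (a joint): angle of the guard, a dark steel cover of about 80 g, in rad: 0 = shut (resting on its stop, 2 mm off the deck), 1.55 = fully back against its stop. No spring, little friction, smooth slippery surface: from about 1.25 rad on it falls back to the open stop and stays there; below about 0.95 rad it falls shut.
- guard_tab (a point): front face of the guard's upright thumb tab (32 mm wide, 4 mm thick, 18 mm tall, at the front of the roof), 6 mm below the tab's top; moves with the guard. Guard shut: 58 mm to -x of the hinge axis, 52 mm above it; following an arc about the axis, a push to +x swings the guard up and back. Fully back, the tab points to +x, its end 57 mm beyond the axis and 57 mm above it; an arc up and to -x from there tips the guard forward.
- toggle (a joint): angle of the toggle in rad: 0 to 0.08 at the start = off (leaning to -x of the console, away from the hinge, 0.35 rad off vertical), 0.7 = fully on (leaning as far to +x, towards the hinge). Stays where it is left; about 1.5 N at its end moves it.
- toggle_tip (a point): end of the steel bat toggle, which is 34 mm long and up to 10 mm thick near its end; it pivots on the deck 32 mm to -x of the hinge axis, midway across the guard. The tip stands 32 mm above the deck when off or on and moves 23 mm along x from off to on.
- pot: small open aluminium pot standing loose on the controller's deck beside the guard, 36 mm across, 36 mm high; origin under its centre. Leave it.
- jar: grey screw-top powder jar, 60 mm across, 75 mm high, loose on the table by the controller; origin under its centre. Leave it.
- tin_lid: shallow aluminium jar lid, 66 mm across, 12 mm high, loose on the table; origin under its centre. Leave it.
- tile: white ceramic tile 100 x 100 x 8 mm lying loose on the table; origin under its centre. Leave it.
- brush: small dusting brush 160 mm long lying loose on the table along its x axis. Leave it.

How it is judged (in metres and radians):
On the way, in this order (a step that is already met when the one before it is completed fails the run):
1. the guard is fully back and stays there, the toggle still off (value of joint guard above 1.4 rad and value of joint toggle below 0.2 rad), for 0.2 s.
2. the toggle is pushed fully over while the guard is back (value of joint guard above 1.2 rad and value of joint toggle above 0.6 rad), for 0.2 s.
3. the guard has dropped shut over the switched toggle (value of joint guard below 0.06 rad and value of joint toggle above 0.6 rad), for 0.2 s.
At the end, for the whole second after the job is handed in: The toggle is fully on (above 0.6 of 0.7 rad), the guard is shut over it and at rest (below 0.06 rad), and each loose bystander is within 25 mm of where it stood (all of step 3 and velocity of joint guard between -0.05 and 0.05 rad/s and distance of each of pot, jar, tin_lid, tile, brush from where it was at the start of the episode below 0.025 m); the robot touches nothing.
It fails at once if the controller, its guard or its toggle is gripped or pushed roughly (more than 30 N) (contact force between the fingers and console above 30 N).
It fails at once if the guard is pressed down (more than 6 N while nearly shut, toggle on) instead of dropping (value of joint toggle above 0.6 rad and value of joint guard below 0.5 rad and contact force between the fingers and console above 6 N).
It fails at once if a bystander is lifted, carried or pushed more than 25 mm (distance of any of pot, jar, tin_lid, tile, brush from where it was at the start of the episode above 0.025 m).
It fails at once if the pot or the jar is tipped over (angle between any of pot, jar's own z axis and vertical above 0.5 rad).
It also fails if it takes over 61 s, if anything falls off the work surface, if the arm or the gripper's body presses on something with over 40 N, if the wrist force passes 120 N, or if a joint passes its speed limit or range.

## Working session

There is one attempt and no reset: what is moved stays moved. The work goes in short steps, Python scripts to look and compute and a tool call to move; the robot and the scene stay as the last step left them, time stands still between calls to the robot, and variables do not carry over. Pictures are saved under pics/ and viewed, at most 10 in all, crops included, and the job is handed in when it is done.

Besides the shell and the picture viewer there is one more tool, called after "Request:" in YAML: its name, and indented under it one key for each argument. move_arm: Moves the arm, as the interface text tells. Its arguments: {"type":"object","properties":{"increments":{"type":"array"}},"required":["increments"]}

```bash
mkdir -p pics; ls; cat > h.py <<'E'
from rig import bot
import numpy as np, cv2
def ext(n):
    m=bot.camera_model(n); R=cv2.Rodrigues(np.array(m["rvec"],float))[0]; return np.array(m["intrinsics"]),R,np.array(m["tvec"],float).ravel()
def c2w(n,p):
    K,R,t=ext(n); return R.T@(np.asarray(p)-t)
def cloud(n,d):
    K,R,t=ext(n); v,u=np.indices(d.shape); P=np.stack([(u-K[0,2])/K[0,0]*d,(v-K[1,2])/K[1,1]*d,d],-1)
    return (P-t)@R
E
python3 - <<'E'
from h import *
s=bot.read_state(); print(s["position"],s["tcp_rot"],s["opening"],s["time_s"])
ims=[]
for n in ["scene","top"]:
    im,d=bot.capture(n); ims.append(im); np.save(f"{n}.npy",d)
    for l in ["console","guard","guard_tab","toggle_tip","pot","jar","guard_hinge"]:
        try: print(n,l,[(np.round(c2w(n,r["at"]),4).tolist(),round(r["conf"],2)) for r in bot.spot_in(l,n)[:2]])
        except Exception as e: print(n,l,e)
cv2.imwrite("pics/a.png",cv2.cvtColor(cv2.resize(np.hstack(ims),(800,300)),cv2.COLOR_RGB2BGR))
cv2.imwrite("pics/top.png",cv2.cvtColor(ims[1],cv2.COLOR_RGB2BGR))
E
```

```text
pics
[0.16862985 0.60107279 0.22156061] [[-9.62749489e-01  2.70393253e-01 -9.54422788e-04]
 [ 2.70394651e-01  9.62747611e-01 -1.94165188e-03]
 [ 3.93858691e-04 -2.12739517e-03 -9.99997660e-01]] 1.0034859689371212 0.0
scene console [([0.5896, -0.0803, 0.057], 0.75)]
scene guard [([0.5661, -0.1242, 0.0992], 0.91)]
scene guard_tab [([0.5637, -0.1239, 0.1029], 0.6), ([0.5367, -0.0284, 0.0853], 0.27)]
scene toggle_tip [([0.5635, -0.1227, 0.0982], 0.63), ([0.5361, -0.0336, 0.0866], 0.4)]
scene pot [([0.5348, -0.0319, 0.0868], 0.51), ([0.5637, -0.1247, 0.0976], 0.32)]
scene jar [([0.4448, 0.0607, 0.0433], 0.73), ([0.5358, -0.0332, 0.0827], 0.49)]
scene guard_hinge [([0.5929, -0.0861, 0.0609], 0.69)]
top console [([0.5428, -0.0906, 0.0611], 0.62)]
top guard [([0.5532, -0.117, 0.1025], 0.71)]
top guard_tab [([0.5532, -0.1175, 0.1], 0.96)]
top toggle_tip []
top pot [([0.5285, -0.0322, 0.0739], 0.71)]
top jar [([0.4205, 0.063, 0.0786], 0.62)]
top guard_hinge [([0.5417, -0.0871, 0.0613], 0.78)]
```

View pics/a.png

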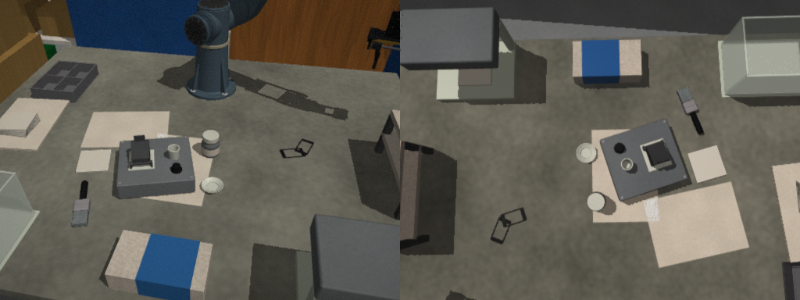

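```bash
python3 - <<'E'
from h import *
for n in ["top","scene"]:
    P=cloud(n,np.load(n+".npy")); d=np.load(n+".npy")
    for lo,hi,name in [(.052,.068,"deck"),(.07,.2,"above")]:
        m=(P[...,2]>lo)&(P[...,2]<hi)&(d>0)&(P[...,0]>.38)&(P[...,0]<.8)&(abs(P[...,1]+.09)<.2)
        Q=P[m]; 
        if name=="deck":
            r=cv2.minAreaRect((Q[:,:2]*1000).astype(np.float32)); print(n,len(Q),r,cv2.boxPoints(r).tolist(),np.median(Q[:,2]))
        else:
            k,lab,st,c=cv2.connectedComponentsWithStats(m.astype(np.uint8))
            for i in range(1,k):
                if st[i,4]>15:
                    q=P[lab==i]; print(n,st[i],np.round(q.mean(0),3),np.round(q.min(0),3),np.round(q.max(0),3))
E
```

```text
top 6670 ((533.3128051757812, -48.35308837890625), (200.8248748779297, 296.70477294921875), 17.01373291015625) [[393.88690185546875, 64.12583923339844], [480.7029724121094, -219.5935516357422], [672.7387084960938, -160.83201599121094], [585.922607421875, 122.88737487792969]] 0.0602783705703476
top [310 178  37  35 709] [ 0.557 -0.12   0.101] [ 0.519 -0.156  0.07 ] [ 0.6   -0.082  0.134]
top [276 184  10  10  86] [ 0.578 -0.011  0.078] [ 0.567 -0.022  0.071] [ 0.589 -0.     0.082]
top [283 202  15  16 102] [ 0.529 -0.032  0.091] [ 0.509 -0.047  0.071] [ 0.544 -0.014  0.1  ]
top [239 247  23  23 404] [0.418 0.063 0.075] [0.392 0.038 0.071] [0.443 0.089 0.08 ]
scene 4549 ((531.5946044921875, -42.13824462890625), (206.33505249023438, 313.171630859375), 17.112194061279297) [[386.91986083984375, 77.1591796875], [479.06866455078125, -222.14846801757812], [676.2693481445312, -161.4356689453125], [584.1205444335938, 137.87197875976562]] 0.059086225138638156
scene [259 167  21  14 232] [0.422 0.062 0.074] [0.394 0.036 0.07 ] [0.447 0.087 0.078]
scene [165 173  30  41 881] [ 0.563 -0.123  0.099] [ 0.523 -0.158  0.07 ] [ 0.602 -0.083  0.133]
scene [214 185  16  18 218] [ 0.529 -0.032  0.086] [ 0.509 -0.05   0.07 ] [ 0.547 -0.015  0.099]
scene [220 208  11  11  87] [ 0.583 -0.012  0.076] [ 0.569 -0.024  0.071] [ 0.595 -0.001  0.08 ]
```

The scene view shows the robot at the top with the console (guard about (140,150), pot (173,152), knob (176,168)). The top view shows the console yawed about 17°, guard at (658,155). The measured knob position matches its given place in the console frame to about 3 mm. I'll roll the tool into the console axes with the fingers shut, then travel over.

Request:
move_arm:
  increments:
    - {"xyz": [0, 0, 0], "roll": -0.115, "grip": 0}
    - {"xyz": [0, 0, 0], "roll": -0.115, "grip": 0}
    - {"xyz": [0, 0, 0], "roll": -0.115, "grip": 0}
    - {"xyz": [0, 0, 0], "roll": -0.115, "grip": 0}
    - {"xyz": [0, 0, 0], "roll": -0.111, "grip": 0}

```text
time_s: 1.22
position: [0.1689, 0.6017, 0.2226]
tcp_rot: [[-0.954, -0.298, -0.0], [-0.298, 0.954, 0.0], [0.0, 0.0, -1.0]]
force: [0.1, 0.3, 1.1]
opening: 0.705
grasp_force: 0.0
```

Request:
move_arm:
  increments:
    - {"xyz": [-5, -40, 0], "roll": 0, "grip": 0}
    - {"xyz": [-5, -40, 0], "roll": 0, "grip": 0}
    - {"xyz": [-5, -40, 0], "roll": 0, "grip": 0}
    - {"xyz": [-5, -40, 0], "roll": 0, "grip": 0}
    - {"xyz": [-5, -40, 0], "roll": 0, "grip": 0}

```text
time_s: 1.63
position: [0.2517, 0.4163, 0.2227]
tcp_rot: [[-0.956, -0.294, 0.001], [-0.294, 0.956, 0.0], [-0.001, 0.0, -1.0]]
force: [1.5, -0.5, 0.8]
opening: 0.323
grasp_force: 0.0
```

Request:
move_arm:
  increments:
    - {"xyz": [-5, -40, 0], "roll": 0, "grip": 0}
    - {"xyz": [-5, -40, 0], "roll": 0, "grip": 0}
    - {"xyz": [-5, -40, 0], "roll": 0, "grip": 0}
    - {"xyz": [-5, -40, 0], "roll": 0, "grip": 0}
    - {"xyz": [-5, -40, 0], "roll": 0, "grip": 0}

```text
time_s: 2.05
position: [0.3344, 0.2323, 0.2229]
tcp_rot: [[-0.956, -0.293, 0.001], [-0.293, 0.956, 0.0], [-0.001, -0.0, -1.0]]
force: [1.4, 0.6, 0.1]
opening: 0.019
grasp_force: 0.0
```

Request:
move_arm:
  increments:
    - {"xyz": [-5, -40, 0], "roll": 0, "grip": 0}
    - {"xyz": [-5, -40, 0], "roll": 0, "grip": 0}
    - {"xyz": [-5, -40, 0], "roll": 0, "grip": 0}
    - {"xyz": [-5, -40, 0], "roll": 0, "grip": 0}
    - {"xyz": [-5, -40, 0], "roll": 0, "grip": 0}

```text
time_s: 2.47
position: [0.417, 0.048, 0.2229]
tcp_rot: [[-0.956, -0.292, 0.001], [-0.292, 0.956, 0.0], [-0.001, -0.0, -1.0]]
force: [1.0, 0.8, -0.5]
opening: 0.004
grasp_force: 0.0
```

Request:
move_arm:
  increments:
    - {"xyz": [-4, -40, 0], "roll": 0, "grip": 0}
    - {"xyz": [-4, -40, 0], "roll": 0, "grip": 0}
    - {"xyz": [-4, -40, 0], "roll": 0, "grip": 0}
    - {"xyz": [-4, -40, 0], "roll": 0, "grip": 0}
    - {"xyz": [-4, -30, 0], "roll": 0, "grip": 0}

```text
time_s: 2.88
position: [0.4925, -0.1294, 0.2229]
tcp_rot: [[-0.957, -0.291, 0.002], [-0.291, 0.957, -0.002], [-0.001, -0.002, -1.0]]
force: [0.3, 0.3, 0.3]
opening: 0.003
grasp_force: 0.0
```

```bash
python3 - <<'E'
from h import *
s=bot.read_state(); p=np.array(s["position"]); R=np.array(s["tcp_rot"]); im,d=bot.capture("wrist")
T=np.array(bot.camera_model("wrist")["tool_from_camera"]); print(T.round(3).tolist())
yaw=.293; X=np.array([.956,.293,0]);Y=np.array([-.293,.956,0]);H=np.array([.585,-.1145,.074])
for l in ["guard","guard_tab","toggle_tip","pot"]:
    for r in bot.spot_in(l,"wrist")[:2]:
        w=R@(T[:3,:3]@np.array(r["at"])+T[:3,3])+p; q=w-H; print(l,round(r["conf"],2),w.round(4),"hinge frame",(np.array([q@X,q@Y,q[2]])*1000).round(1))
q=p-H; print(p,(np.array([q@X,q@Y,q[2]])*1000).round(1))
cv2.imwrite("pics/w1.png",cv2.cvtColor(im,cv2.COLOR_RGB2BGR))
# depth cloud, fisheye
K=np.array(bot.camera_model("wrist")["intrinsics"]); v,u=np.indices(d.shape); a=(u-K[0,2])/K[0,0]; b=(v-K[1,2])/K[1,1]; th=np.hypot(a,b)
k=np.where(th>1e-6,np.tan(np.minimum(th,1.4))/np.maximum(th,1e-6),1); C=np.stack([a*k*d,b*k*d,d],-1)
W=(C@T[:3,:3].T+T[:3,3])@R.T+p; q=W-H; L=np.stack([q@X,q@Y,q[...,2]],-1)*1000
m=(d>0)&(th<1.3)
t=m&(abs(L[...,0]+58)<15)&(abs(L[...,1])<40)&(L[...,2]>45)&(L[...,2]<75); print("tab",t.sum(),L[t].min(0).round(1),L[t].max(0).round(1)) if t.any() else 0
g=m&(L[...,0]>-80)&(L[...,0]<-8)&(abs(L[...,1])<45)&(L[...,2]>8)&(L[...,2]<75); print("guard",g.sum(),np.percentile(L[g],[1,99],axis=0).round(1))
k2=m&(abs(L[...,0]-25)<40)&(abs(L[...,1]-100)<30)&(abs(L[...,2]-3)<3); print("knob exp 25,100",k2.sum(),np.median(L[k2],axis=0).round(1) if k2.any() else 0)
E
```

```text
[[-0.0, -0.955, -0.296, 0.081], [1.0, 0.0, -0.001, 0.0], [0.001, -0.296, 0.955, -0.162], [0.0, 0.0, 0.0, 1.0]]
guard 0.85 [ 0.53   -0.1338  0.1053] hinge frame [-58.2  -2.3  31.3]
guard_tab 0.7 [ 0.5297 -0.1378  0.1067] hinge frame [-59.7  -6.   32.7]
pot 0.88 [ 0.5253 -0.0312  0.0744] hinge frame [-32.7  97.1   0.4]
[ 0.49251304 -0.12941298  0.22292298] [-92.8  12.8 148.9]
tab 142 [-59.  -16.7  45.1] [-54.9  14.5  59. ]
guard 1048 [[-60.  -26.1   8.6]
 [-34.7  24.5  57.8]]
knob exp 25,100 0 0
```

View pics/w1.png

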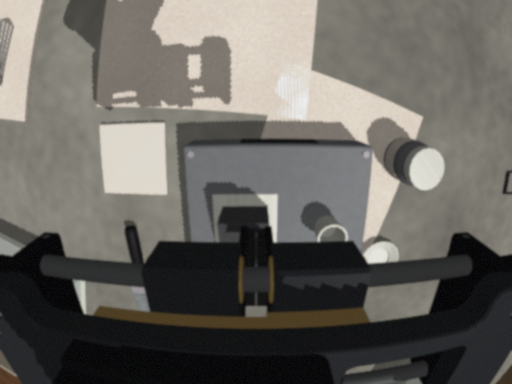

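The wrist view shows the guard at about (245,220) straight ahead of the fingers, pot (332,232), jar (425,165). The tab spans x ≈ -59, y -17..+14, which agrees with the hinge frame to 1–2 mm. Next I centre and descend in front of the tab.

Request:
move_arm:
  increments:
    - {"xyz": [0, -5, 20], "roll": 0, "grip": 0}
    - {"xyz": [0, -5, 20], "roll": 0, "grip": 0}
    - {"xyz": [0, -2, 20], "roll": 0, "grip": 0}
    - {"xyz": [0, 0, 20], "roll": 0, "grip": 0}
    - {"xyz": [0, 0, 18], "roll": 0, "grip": 0}

```text
time_s: 3.55
position: [0.4936, -0.1352, 0.1238]
tcp_rot: [[-0.956, -0.295, -0.001], [-0.295, 0.956, 0.001], [0.001, 0.001, -1.0]]
force: [-0.3, 0.0, 0.1]
opening: 0.007
grasp_force: 0.0
```

Request:
move_arm:
  increments:
    - {"xyz": [0, 0, 0], "roll": 0, "grip": 0}
    - {"xyz": [0, 0, 0], "roll": 0, "grip": 0}

```text
time_s: 3.72
position: [0.4935, -0.1355, 0.1242]
tcp_rot: [[-0.956, -0.295, -0.003], [-0.295, 0.956, 0.002], [0.002, 0.002, -1.0]]
force: [0.4, -0.7, 0.8]
opening: 0.011
grasp_force: 0.0
```

```bash
cat >> h.py <<'E'
X=np.array([.956,.293,0]);Y=np.array([-.293,.956,0]);H=np.array([.585,-.1145,.074])
def loc(p=None):
    s=bot.read_state(); q=np.array(s["position"])-H; f=np.array(s["force"]); return (np.array([q@X,q@Y,q[2]])*1000).round(1), np.array([f@X,f@Y,f[2]]).round(1), s["time_s"]
E
python3 -c "
from h import *
print(loc())
import math
for th in np.arange(0,1.45,.1):
    c,s=math.cos(th),math.sin(th); x,z=-58,52; print(round(th,1),round(x*c+z*s-9.5,1),round(-x*s+z*c,1))"
```

```text
(array([-93.6,   6.8,  50.2]), array([ 0.2, -0.8,  0.8]), 3.7167)
0.0 -67.5 52.0
0.1 -62.0 57.5
0.2 -56.0 62.5
0.3 -49.5 66.8
0.4 -42.7 70.5
0.5 -35.5 73.4
0.6 -28.0 75.7
0.7 -20.4 77.1
0.8 -12.6 77.8
0.9 -4.8 77.8
1.0 2.9 76.9
1.1 10.5 75.3
1.2 17.9 72.9
1.3 25.1 69.8
1.4 31.9 66.0
```

Request:
move_arm:
  increments:
    - {"xyz": [-5, -4, 0], "roll": 0, "grip": 0}
    - {"xyz": [-5, -4, 0], "roll": 0, "grip": 0}
    - {"xyz": [-5, 0, 0], "roll": 0, "grip": 0}
    - {"xyz": [-5, 0, 0], "roll": 0, "grip": 0}
    - {"xyz": [-5, 0, 0], "roll": 0, "grip": 0}

```text
time_s: 4.13
position: [0.5217, -0.1377, 0.1252]
tcp_rot: [[-0.956, -0.293, 0.001], [-0.293, 0.956, -0.001], [-0.001, -0.001, -1.0]]
force: [-0.8, -1.4, 1.0]
opening: 0.006
grasp_force: 0.8
```

Request:
move_arm:
  increments:
    - {"xyz": [-5.5, 0, -5.5], "roll": 0, "grip": 0}
    - {"xyz": [-6, 0, -5], "roll": 0, "grip": 0}
    - {"xyz": [-6.5, 0, -4.3], "roll": 0, "grip": 0}
    - {"xyz": [-6.8, 0, -3.7], "roll": 0, "grip": 0}
    - {"xyz": [-7.2, 0, -2.9], "roll": 0, "grip": 0}

```text
time_s: 4.55
position: [0.5525, -0.1281, 0.1468]
tcp_rot: [[-0.956, -0.293, 0.001], [-0.293, 0.956, -0.0], [-0.001, -0.001, -1.0]]
force: [-0.7, 0.1, -0.8]
opening: 0.004
grasp_force: 0.2
```

```bash
python3 -c "
from h import *
print(loc())"
```

```text
(array([-35.1,  -3.5,  72.8]), array([-0.6,  0.3, -0.8]), 4.55)
```

Request:
move_arm:
  increments:
    - {"xyz": [-7.5, 0, -2], "roll": 0, "grip": 0}
    - {"xyz": [-7.6, 0, -1.2], "roll": 0, "grip": 0}
    - {"xyz": [-7.8, 0, -0.5], "roll": 0, "grip": 0}
    - {"xyz": [-7.8, 0, 0], "roll": 0, "grip": 0}
    - {"xyz": [-7.7, 0, 1], "roll": 0, "grip": 0}

```text
time_s: 4.97
position: [0.5892, -0.1168, 0.1487]
tcp_rot: [[-0.956, -0.293, 0.001], [-0.293, 0.956, -0.0], [-0.0, -0.0, -1.0]]
force: [-0.3, -1.1, 0.5]
opening: 0.009
grasp_force: 0.2
```

Request:
move_arm:
  increments:
    - {"xyz": [-7.6, 0, 1.6], "roll": 0, "grip": 0}
    - {"xyz": [-7.4, 0, 2.4], "roll": 0, "grip": 0}
    - {"xyz": [-7.2, 0, 3.1], "roll": 0, "grip": 0}
    - {"xyz": [-6.5, 0, 3.5], "roll": 0, "grip": 0}
    - {"xyz": [-3, 0, 2], "roll": 0, "grip": 0}

```text
time_s: 5.38
position: [0.6193, -0.1074, 0.1352]
tcp_rot: [[-0.956, -0.293, -0.0], [-0.293, 0.956, 0.0], [0.0, 0.0, -1.0]]
force: [1.2, -0.4, -0.1]
opening: 0.005
grasp_force: 0.0
```

Request:
move_arm:
  increments:
    - {"xyz": [0, 0, 0], "roll": 0, "grip": 0}
    - {"xyz": [0, 0, 0], "roll": 0, "grip": 0}
    - {"xyz": [0, 0, 0], "roll": 0, "grip": 0}

```text
time_s: 5.63
position: [0.6181, -0.1078, 0.136]
tcp_rot: [[-0.956, -0.293, -0.001], [-0.293, 0.956, 0.0], [0.001, 0.0, -1.0]]
force: [0.1, 0.3, 0.2]
opening: 0.008
grasp_force: 0.0
```

```bash
python3 -c "
from h import *
print(loc())
im,d=bot.capture('scene'); P=cloud('scene',d)-H; L=np.stack([P@X,P@Y,P[...,2]],-1)*1000
cv2.imwrite('pics/s2.png',cv2.cvtColor(cv2.resize(im[130:270,110:300],(760,560)),cv2.COLOR_RGB2BGR))"
```

```text
(array([33.6, -3.3, 62. ]), array([0.1, 0.3, 0.2]), 5.6333)
```

View pics/s2.png

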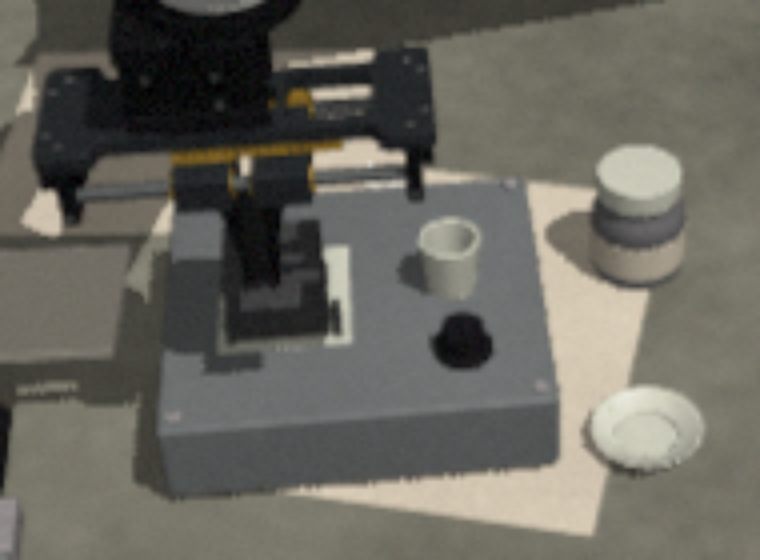

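The scene crop shows the guard swung fully back (roof and tab now towards the camera at about (275,290)), with pot and jar untouched. I retract over it and look at the toggle.

Request:
move_arm:
  increments:
    - {"xyz": [0, 0, -15], "roll": 0, "grip": 0}
    - {"xyz": [5, 0, -15], "roll": 0, "grip": 0}
    - {"xyz": [35, 1, 0], "roll": 0, "grip": 0}
    - {"xyz": [35, 1, 0], "roll": 0, "grip": 0}
    - {"xyz": [34, 1, 0], "roll": 0, "grip": 0}

```text
time_s: 6.1
position: [0.5123, -0.1372, 0.1674]
tcp_rot: [[-0.956, -0.294, 0.002], [-0.294, 0.956, -0.001], [-0.001, -0.002, -1.0]]
force: [-0.6, -1.0, -0.3]
opening: 0.009
grasp_force: 0.0
```

```bash
python3 -c "
from h import *
print(loc())
for n in ['top','scene']:
    im,d=bot.capture(n); P=cloud(n,d)-H; L=np.stack([P@X,P@Y,P[...,2]],-1)*1000
    for l in ['toggle_tip','guard_tab']:
        for r in bot.spot_in(l,n)[:2]:
            q=c2w(n,r['at'])-H; print(n,l,round(r['conf'],2),(np.array([q@X,q@Y,q[2]])*1000).round(1))
    m=(d>0)&(abs(L[...,0]+35)<25)&(abs(L[...,1])<20)&(L[...,2]>-8)&(L[...,2]<30); print(m.sum(), L[m].min(0) if m.any() else 0,L[m].max(0) if m.any() else 0)
    g=(d>0)&(abs(L[...,0]-35)<35)&(abs(L[...,1])<40)&(L[...,2]>0)&(L[...,2]<70); print('guard',g.sum(),L[g].min(0),L[g].max(0))
"
```

```text
(array([-76.1,  -0.4,  93.4]), array([-0.9, -0.7, -0.3]), 6.1)
top guard_tab 0.6 [13.   4.  55.4]
7 [-51.21185438  -3.24824988  -7.97652137] [-25.70516809   9.24047066  -2.90434438]
guard 582 [  0.04103878 -25.87128713   0.25471438] [56.58984862 33.03673178 64.47157749]
scene guard_tab 0.73 [24.1  1.  60.2]
0 0 0
guard 647 [  0.10795704 -34.65809349   0.72522856] [60.42298038 30.23243417 62.11345111]
```

Request:
move_arm:
  increments:
    - {"xyz": [0, 0, 20], "roll": 0, "grip": 0}
    - {"xyz": [0, 0, 20], "roll": 0, "grip": 0}
    - {"xyz": [0, 0, 20], "roll": 0, "grip": 0}
    - {"xyz": [0, 0, 15], "roll": 0, "grip": 0}
    - {"xyz": [0, 0, 10], "roll": 0, "grip": 0}

```text
time_s: 6.82
position: [0.5144, -0.1366, 0.0796]
tcp_rot: [[-0.956, -0.294, -0.0], [-0.294, 0.956, 0.0], [0.0, 0.0, -1.0]]
force: [0.9, -0.0, -0.0]
opening: 0.003
grasp_force: 0.0
```

Request:
move_arm:
  increments:
    - {"xyz": [-4, 0, 0], "roll": 0, "grip": 0}
    - {"xyz": [-4, 0, 0], "roll": 0, "grip": 0}
    - {"xyz": [-4, 0, 0], "roll": 0, "grip": 0}

```text
time_s: 7.07
position: [0.5266, -0.1335, 0.0818]
tcp_rot: [[-0.956, -0.293, 0.002], [-0.293, 0.956, -0.001], [-0.002, -0.002, -1.0]]
force: [0.4, 0.0, -0.4]
opening: 0.008
grasp_force: 0.0
```

```bash
python3 -c "
from h import *
print(loc())"
```

```text
(array([-61.4,  -1.1,   7.8]), array([ 0.4, -0.1, -0.4]), 7.0667)
```

Request:
move_arm:
  increments:
    - {"xyz": [-4, 0, 0], "roll": 0, "grip": 0}
    - {"xyz": [-4, 0, 0], "roll": 0, "grip": 0}
    - {"xyz": [-4, 0, 0], "roll": 0, "grip": 0}
    - {"xyz": [-4, 0, 0], "roll": 0, "grip": 0}
    - {"xyz": [-3, 0, 0], "roll": 0, "grip": 0}

```text
time_s: 7.48
position: [0.5433, -0.1276, 0.0814]
tcp_rot: [[-0.956, -0.293, -0.0], [-0.293, 0.956, -0.0], [0.0, -0.0, -1.0]]
force: [-2.3, -1.0, 0.8]
opening: 0.006
grasp_force: 1.3
```

Request:
move_arm:
  increments:
    - {"xyz": [-1.5, 0, 0], "roll": 0, "grip": 0}
    - {"xyz": [0, 0, 0], "roll": 0, "grip": 0}

```text
time_s: 7.65
position: [0.5449, -0.1272, 0.0812]
tcp_rot: [[-0.956, -0.293, 0.001], [-0.293, 0.956, -0.0], [-0.0, -0.0, -1.0]]
force: [-1.2, -0.1, 0.5]
opening: 0.004
grasp_force: 0.5
```

```bash
python3 -c "
from h import *
print(loc())"
```

```text
(array([-42. ,  -0.3,   7.2]), array([-1.1,  0.3,  0.5]), 7.65)
```

Request:
move_arm:
  increments:
    - {"xyz": [-1, 0, 0], "roll": 0, "grip": 0}
    - {"xyz": [-1, 0, 0], "roll": 0, "grip": 0}
    - {"xyz": [-1, 0, 0], "roll": 0, "grip": 0}

```text
time_s: 7.9
position: [0.5472, -0.1264, 0.081]
tcp_rot: [[-0.956, -0.293, -0.0], [-0.293, 0.956, 0.0], [0.0, 0.0, -1.0]]
force: [-1.9, -0.2, 2.0]
opening: 0.001
grasp_force: 1.1
```

Request:
move_arm:
  increments:
    - {"xyz": [-1, 0, 0], "roll": 0, "grip": 0}
    - {"xyz": [0, 0, 0], "roll": 0, "grip": 0}

```text
time_s: 8.07
position: [0.5484, -0.126, 0.0809]
tcp_rot: [[-0.956, -0.293, -0.0], [-0.293, 0.956, 0.0], [0.0, 0.0, -1.0]]
force: [-1.1, -0.3, 0.2]
opening: 0.002
grasp_force: 0.8
```

```bash
python3 -c "
from h import *
print(loc())"
```

```text
(array([-38.4,  -0.3,   6.9]), array([-1.2,  0.1,  0.2]), 8.0667)
```

Request:
move_arm:
  increments:
    - {"xyz": [-1, 0, 0], "roll": 0, "grip": 0}
    - {"xyz": [-1, 0, 0], "roll": 0, "grip": 0}

```text
time_s: 8.23
position: [0.549, -0.1257, 0.0808]
tcp_rot: [[-0.956, -0.294, -0.003], [-0.294, 0.956, -0.0], [0.003, 0.001, -1.0]]
force: [-5.9, -4.2, 1.4]
opening: 0.003
grasp_force: 3.4
```

Request:
move_arm:
  increments:
    - {"xyz": [-1, 0, 0], "roll": 0, "grip": 0}

```text
time_s: 8.32
position: [0.5492, -0.1256, 0.0807]
tcp_rot: [[-0.956, -0.294, -0.005], [-0.294, 0.956, -0.0], [0.005, 0.001, -1.0]]
force: [-7.5, -4.4, 1.2]
opening: 0.001
grasp_force: 4.5
```

Request:
move_arm:
  increments:
    - {"xyz": [-1, 0, 0], "roll": 0, "grip": 0}

```text
time_s: 8.4
position: [0.5493, -0.1255, 0.0807]
tcp_rot: [[-0.956, -0.295, -0.007], [-0.295, 0.956, -0.001], [0.006, 0.001, -1.0]]
force: [-9.1, -5.9, 3.8]
opening: 0.004
grasp_force: 5.5
```

Clear stop reached (about 11 N). I back off, rise, and go over behind the guard.

Request:
move_arm:
  increments:
    - {"xyz": [4, 0, 0], "roll": 0, "grip": 0}
    - {"xyz": [10, 0, 0], "roll": 0, "grip": 0}
    - {"xyz": [6, 0, -20], "roll": 0, "grip": 0}
    - {"xyz": [0, 0, -36], "roll": 0, "grip": 0}
    - {"xyz": [0, 0, -36], "roll": 0, "grip": 0}

```text
time_s: 8.82
position: [0.5318, -0.1304, 0.1728]
tcp_rot: [[-0.956, -0.292, -0.002], [-0.292, 0.956, 0.002], [0.001, 0.003, -1.0]]
force: [1.6, -0.6, 0.3]
opening: 0.003
grasp_force: 0.0
```

```bash
python3 -c "
from h import *
print(loc())
im,d=bot.capture('top'); P=cloud('top',d)-H; L=np.stack([P@X,P@Y,P[...,2]],-1)*1000
g=(d>0)&(abs(L[...,0]-35)<35)&(abs(L[...,1])<40)&(L[...,2]>0)&(L[...,2]<70); print('guard',g.sum(),L[g].min(0),L[g].max(0))
t=(d>0)&(abs(L[...,0]-58)<18)&(abs(L[...,1])<25)&(L[...,2]>40)&(L[...,2]<70); print('tab',L[t].min(0),L[t].max(0))
im,d=bot.capture('wrist')
cv2.imwrite('pics/t3.png',cv2.cvtColor(im,cv2.COLOR_RGB2BGR))"
```

```text
(array([-55.5,   0.4,  98.8]), array([ 1.4, -1.1,  0.3]), 8.8167)
guard 574 [ 1.18403019e-02 -2.56933192e+01  1.70206724e+00] [56.397571   32.68633993 63.47006019]
tab [ 40.14104637 -15.29418273  55.0148638 ] [56.397571   16.55838176 62.46395828]
```

View pics/t3.png

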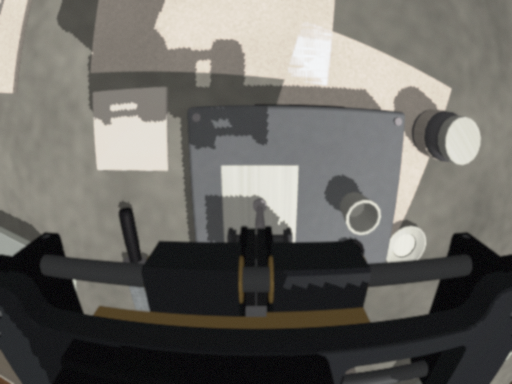

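The wrist view shows the empty white switch plate at (260,205) with the toggle hidden under the fingers, and the pot (360,215) and jar (450,135) in place. The depth data puts the guard still back.

Request:
move_arm:
  increments:
    - {"xyz": [-35, 0, 0], "roll": 0, "grip": 0}
    - {"xyz": [-35, 0, 0], "roll": 0, "grip": 0}
    - {"xyz": [-35, 0, 0], "roll": 0, "grip": 0}
    - {"xyz": [-35, 0, 0], "roll": 0, "grip": 0}
    - {"xyz": [0, 0, 0], "roll": 0, "grip": 0}

```text
time_s: 9.33
position: [0.6734, -0.0881, 0.1726]
tcp_rot: [[-0.955, -0.295, 0.009], [-0.295, 0.955, 0.0], [-0.008, -0.003, -1.0]]
force: [0.9, -0.0, -0.8]
opening: 0.001
grasp_force: 0.0
```

```bash
python3 -c "
from h import *
print(loc())
s=bot.read_state(); p=np.array(s['position']); R=np.array(s['tcp_rot']); im,d=bot.capture('wrist')
T=np.array(bot.camera_model('wrist')['tool_from_camera'])
for l in ['toggle_tip','guard_tab']:
    for r in bot.spot_in(l,'wrist')[:2]:
        q=R@(T[:3,:3]@np.array(r['at'])+T[:3,3])+p-H; print(l,round(r['conf'],2),(np.array([q@X,q@Y,q[2]])*1000).round(1))
cv2.imwrite('pics/w4.png',cv2.cvtColor(cv2.resize(im[100:320,120:400],(760,597)),cv2.COLOR_RGB2BGR))"
```

```text
(array([92.2, -0.7, 98.6]), array([ 0.9, -0.3, -0.8]), 9.3333)
toggle_tip 0.42 [-20.8  -0.6  17.2]
guard_tab 0.6 [15.8 -0.9 60.5]
```

View pics/w4.png

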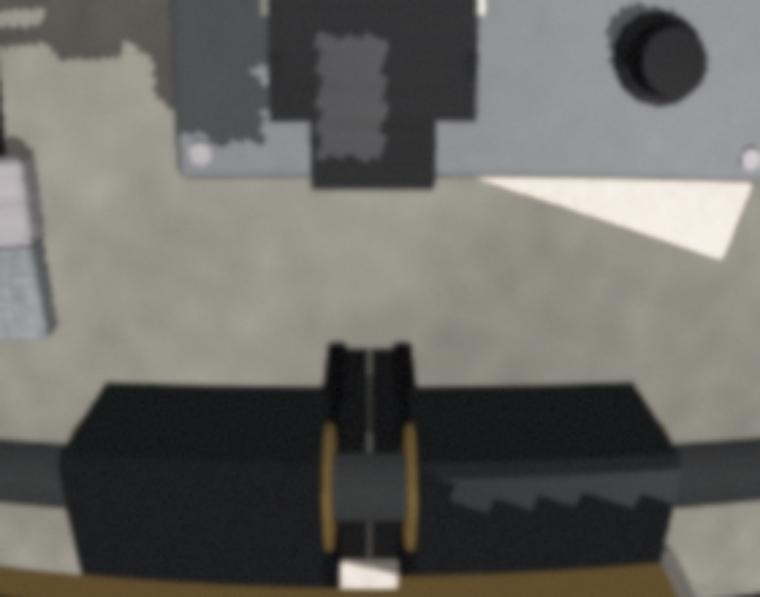

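The toggle tip is found at x -20.8, z +17 in the hinge frame, exactly the "on" place. The view shows the fingertips (370,350) centred behind the tab (373,180). I descend behind it.

Request:
move_arm:
  increments:
    - {"xyz": [0, 0, 12], "roll": 0, "grip": 0}
    - {"xyz": [0, 0, 15], "roll": 0, "grip": 0}
    - {"xyz": [0, 0, 15], "roll": 0, "grip": 0}
    - {"xyz": [0, 0, 8], "roll": 0, "grip": 0}
    - {"xyz": [0, 0, 0], "roll": 0, "grip": 0}

```text
time_s: 9.9
position: [0.664, -0.0897, 0.1201]
tcp_rot: [[-0.956, -0.292, -0.006], [-0.292, 0.956, 0.002], [0.005, 0.004, -1.0]]
force: [-0.5, 0.2, 0.7]
opening: 0.006
grasp_force: 0.0
```

```bash
python3 -c "
from h import *
print(loc())"
```

```text
(array([82.7,  0.6, 46.1]), array([-0.4,  0.3,  0.7]), 9.9)
```

Request:
move_arm:
  increments:
    - {"xyz": [5, 0, 0], "roll": 0, "grip": 0}
    - {"xyz": [5, 0, 0], "roll": 0, "grip": 0}
    - {"xyz": [5, 0, 0], "roll": 0, "grip": 0}
    - {"xyz": [4, 0, 0], "roll": 0, "grip": 0}
    - {"xyz": [4, 0, -1], "roll": 0, "grip": 0}

```text
time_s: 10.32
position: [0.6448, -0.0968, 0.1248]
tcp_rot: [[-0.956, -0.293, 0.001], [-0.293, 0.956, -0.0], [-0.001, -0.001, -1.0]]
force: [-0.3, 1.0, 1.2]
opening: 0.004
grasp_force: 0.2
```

Request:
move_arm:
  increments:
    - {"xyz": [4, 0, -2], "roll": 0, "grip": 0}
    - {"xyz": [4, 0, -2], "roll": 0, "grip": 0}
    - {"xyz": [4, 0, -2], "roll": 0, "grip": 0}
    - {"xyz": [4, 0, -2], "roll": 0, "grip": 0}
    - {"xyz": [4, 0, -1], "roll": 0, "grip": 0}

```text
time_s: 10.73
position: [0.6255, -0.1025, 0.1335]
tcp_rot: [[-0.956, -0.293, 0.0], [-0.293, 0.956, -0.0], [-0.0, -0.0, -1.0]]
force: [-0.8, -0.1, 0.2]
opening: 0.007
grasp_force: 0.0
```

```bash
python3 -c "
from h import *
print(loc())"
```

```text
(array([42.2, -0.4, 59.5]), array([-0.8,  0.2,  0.2]), 10.7333)
```

Request:
move_arm:
  increments:
    - {"xyz": [4, 0, -1], "roll": 0, "grip": 0}
    - {"xyz": [4, 0, -1], "roll": 0, "grip": 0}
    - {"xyz": [4, 0, -1], "roll": 0, "grip": 0}
    - {"xyz": [4, 0, -1], "roll": 0, "grip": 0}
    - {"xyz": [4, 0, -1], "roll": 0, "grip": 0}

```text
time_s: 11.15
position: [0.6062, -0.1083, 0.1381]
tcp_rot: [[-0.956, -0.293, -0.0], [-0.293, 0.956, 0.0], [0.0, 0.0, -1.0]]
force: [1.1, -0.4, 0.0]
opening: 0.005
grasp_force: 0.0
```

Request:
move_arm:
  increments:
    - {"xyz": [3, 0, 0], "roll": 0, "grip": 0}
    - {"xyz": [0, 0, 0], "roll": 0, "grip": 0}
    - {"xyz": [0, 0, 0], "roll": 0, "grip": 0}
    - {"xyz": [0, 0, 0], "roll": 0, "grip": 0}
    - {"xyz": [0, 0, 0], "roll": 0, "grip": 0}

```text
time_s: 11.57
position: [0.604, -0.1091, 0.138]
tcp_rot: [[-0.956, -0.293, 0.0], [-0.293, 0.956, -0.0], [-0.0, -0.0, -1.0]]
force: [-0.2, -0.3, 1.0]
opening: 0.007
grasp_force: 0.0
```

```bash
python3 -c "
from h import *
print(loc())
im,d=bot.capture('scene'); P=cloud('scene',d)-H; L=np.stack([P@X,P@Y,P[...,2]],-1)*1000
cv2.imwrite('pics/s5.png',cv2.cvtColor(cv2.resize(im[130:270,110:300],(760,560)),cv2.COLOR_RGB2BGR))"
```

```text
(array([19.7, -0.4, 64. ]), array([-0.3, -0.2,  1. ]), 11.5667)
```

View pics/s5.png

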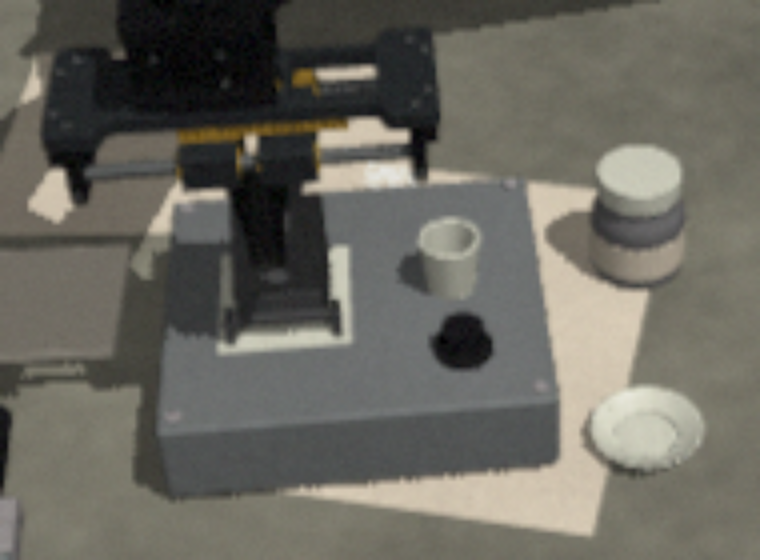

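The crop shows the guard down, with its roof sloping up behind the finger at (285,260). The finger stands free above the hinge, and the bystanders are unmoved. I rise clear and check.

Request:
move_arm:
  increments:
    - {"xyz": [-5, 0, -25], "roll": 0, "grip": 0}
    - {"xyz": [-35, 0, -30], "roll": 0, "grip": 0}
    - {"xyz": [-40, 0, -20], "roll": 0, "grip": 0}
    - {"xyz": [0, 0, 0], "roll": 0, "grip": 0}
    - {"xyz": [0, 0, 0], "roll": 0, "grip": 0}

```text
time_s: 12.03
position: [0.677, -0.0871, 0.2104]
tcp_rot: [[-0.956, -0.295, 0.005], [-0.295, 0.956, -0.001], [-0.004, -0.003, -1.0]]
force: [-0.6, -0.5, -1.4]
opening: 0.003
grasp_force: 0.0
```

```bash
python3 -c "
from h import *
print(loc())
for n in ['scene','top']:
    im,d=bot.capture(n); P=cloud(n,d)-H; L=np.stack([P@X,P@Y,P[...,2]],-1)*1000
    t=(d>0)&(abs(L[...,0]+58)<12)&(abs(L[...,1])<16)&(L[...,2]>44)&(L[...,2]<70); print(n,'tab',t.sum(),L[t].min(0) if t.any() else 0,L[t].max(0) if t.any() else 0)
    for l in ['pot','jar','guard_tab']:
        print(l,[(c2w(n,r['at']).round(4),round(r['conf'],2)) for r in bot.spot_in(l,n)[:1]])
"
```

```text
(array([ 96. ,  -0.7, 136.4]), array([-0.7, -0.3, -1.4]), 12.0333)
scene tab 44 [-57.45820513  -3.7449286   44.37504847] [-50.58287429  13.22296507  58.16164149]
pot [(array([ 0.5368, -0.0325,  0.0852]), 0.72)]
jar [(array([0.4445, 0.0627, 0.0447]), 0.7)]
guard_tab [(array([ 0.5696, -0.1178,  0.0957]), 0.82)]
top tab 0 0 0
pot []
jar [(array([0.42  , 0.0645, 0.0763]), 0.92)]
guard_tab []
```

Tab top is back at z +58 in the hinge frame (shut), the bystanders are unmoved, and the arm is clear.

```bash
python3 -c "
from h import *
print(bot.hand_in())"
```

```text
the job is handed in; nothing more can be done
None
```

The job is handed in at about 12 s: toggle switched fully on, guard dropped shut over it by its own weight, pot and jar measured where they stood and the other bystanders never approached; the verdict itself was not shown to me.

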